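# Lock the cup onto the coffee grinder

### The arm

A 6-joint arm with a two-finger parallel gripper is mounted at the origin on the work surface. World frame = base frame: x ahead of the robot, y to its left, z up, the work surface at z = 0. Lengths are in m, angles in rad, forces in N, time in s.
With the tool pointing down it reaches from about 0.3 to 0.775 m from the base axis. Payload 14.6 kg.
Tool frame: the origin (TCP) lies midway between the tips of the shut fingers; the grasp point (between the pads) lies behind it (bot.pinch_z is the z of the grasp point in the tool frame, in m); z points along the fingers, x is the direction in which the jaws open and shut, and the axes are right-handed (so a half turn about z gives the same grasp; the last joint's range is limited). The gripper opens to 85 mm and grips with 20 to 120 N. Pads are 22 mm wide; open, the fingers measure 114 mm over their backs; the gripper's body (76 mm by 85 mm) begins 54 mm behind the grasp point. The pads swing forward as they close: fully open they stand 13 mm farther back than shut.
Start: joints at [1.077, 0.3, 1.521, -0, 1.321, -0.067], TCP at [0.228, 0.501, 0.231] pointing down, gripper open.
Joint ranges: [-3.03, 3.03], [-0.79, 2.21], [0.23, 2.52], [-1.04, 4.18], [0, 3.07], [-2.55, 2.55]. Speed limits (rad/s): [2.22, 2.22, 2.57, 3.14, 3.14, 3.14].

### API

Orientations are given as [roll, pitch, yaw] about the fixed x, y, z axes, in that order (R = Rz(yaw) Ry(pitch) Rx(roll)).
In Python, from plant import status, optics, job, bot gives the robot as it stands. The module is installed in compiled form; this text tells all that it offers.
- The arm moves only by the shell command python3 -m pendant 'ROWS' [FORCE]. ROWS is JSON, a list that holds one entry, the list of rows, each a list of 7 numbers: the turn, a rotation vector about the tool's x, y, z as a fraction of full scale, then the shift along the tool's x, y, z as a fraction of full scale, then the opening, from 0 (shut) to 1 (fully open). In form: [[[ax, ay, az, x, y, z, claw], ...]]. A call has 1 to 20 rows; each row shifts and turns the commanded pose from where the row before left it, along the tool's axes as they then stand; what a row does not reach is not made up. Full scale, the value 1, is 20 mm for a shift and 4 degrees for a turn. A row lasts 1/12 s, in which the tool goes at most 41.7 mm and 7.16 degrees, less where a joint would pass 70% of its speed; a pose out of reach is approached as far as the arm can. A call with a number of a shift or a turn outside -1 to 1 is refused whole. A call with a gripper value outside its range is refused whole. The fingers move at their own pace and stop on an object; FORCE is the grip in N (left out, the last holds). Time passes only in rows, so rows that do not move let the fingers close. It gives the time, the measured TCP pose, the force and the opening at its end, in the units of the state.
- status.state(): the state, without advancing time (a new reading comes with each control period).
- optics.get_image(name): name is "side" or "top"; returns the picture (400x640x3 uint8, red, green, blue); there is no depth.
- optics.camera_model(name): a dict with "camera_matrix" (3x3 intrinsics, pixels), "world_from_camera" (4x4, takes a point from camera to world coordinates). Camera axes: x right, y up, looking along -z (the intrinsics and any distortion apply to the point x, -y, -z); pixel columns grow to the right and rows downward; lengths in m; the calibration is good to about 2 mm. A picture is of the moment at which its call begins. camera_model takes no time and is no camera call.
- job.hand_in(): hands the job in, once; it reports no verdict.
The state is a dict: "time": time; "joint_pos": joint angles; "dq": joint speeds; "tau": joint torques, N m; "tcp_pos": TCP position; "ee_rot": TCP orientation; "ft_force": force on the tool from outside, world axes, zero at the start; "ft_torque": the same for the moment, N m; "width": finger opening in m.
Only numpy, scipy, OpenCV 4.12 (cv2) and the standard library are available. Lean on these libraries where they do the work, as an engineer would, in place of code of your own. Each camera call takes 0.05 s, during which the arm holds its last target.

### The job

Put the steel grinding cup (the one with two ears at its foot) back on the coffee grinder: line its ears up with the two notches in the top of the round grinder base, press it straight down, turning it a little if need be, until it drops fully in, then turn it about a quarter turn, either way, so that the ears lock under the rim, and let go. Leave the plain tumbler and the creamer jug where they stand.

Things in the scene. Friction and masses are not known exactly. Their poses are not given: they have to be found in the camera images.
- cup: grinding cup: round straight steel cup, 56 mm outer diameter, 100 mm tall, open top, small cutter inside, 0.18 kg, loose, upright. Across its foot runs a straight bar 88 long, 16 wide, 8 mm high (bottom flush), so two ears stick out 16 mm on opposite sides. Origin: centre of its underside; x along the ears, z up; a half turn about z fits the same
- grinder: grinder base: round black motor base, 124 mm diameter, 71 mm tall, fixed. A metal rim, 63 to 71 mm above its underside, has a 68 mm round hole with two opposite notches, out to 51 mm from the centre, along the x axis. Origin: centre of its underside; x through the notches, z up; a half turn fits the same
- grinder_floor (a point): centre of the flat floor of the round chamber under the rim, 102 mm across, 45 mm above the base's underside: the cup's underside rests here when fully in, 26 mm below the rim's top. Ears and notches have about 10 degrees and 6 mm of play; once in, the cup turns freely either way, with no stop. Axes as the grinder's
- tumbler: bystander: plain round steel cup of the same size as the grinding cup (56 mm diameter, 100 mm tall), no ears, no cutter, loose, upright. Origin: centre of its underside
- creamer: bystander: bellied steel creamer jug, 68 mm diameter, 90 mm tall, loop handle to +y (60 mm from its axis), small spout to -y, loose, upright. Origin: centre of its underside

How it is judged:
On the way:
1. the cup has dropped fully into the grinder base with its ears through the notches (z of cup in the frame of grinder below 0.053 m and horizontal distance between cup and grinder below 0.012 m and angle between the x axis of cup and the x axis of grinder, either way round below 0.6 rad), for 0.05 s.
At the end, for the whole second after the job is handed in: The cup stands at rest on the floor of the grinder's chamber (within 6 mm of fully down, within 12 mm of the centre, upright within 7 degrees), turned so that its ears lie at least 50 degrees away from the notches, under the rim (z of cup in the frame of grinder below 0.051 m and horizontal distance between cup and grinder below 0.012 m and angle between the x axis of cup and the x axis of grinder, either way round above 0.87 rad and angle between cup's own z axis and vertical below 0.12 rad and linear speed of cup below 0.02 m/s); the robot touches nothing.
It fails at once if the plain tumbler is shifted by more than 30 mm or tipped (distance of tumbler from where it was at the start of the episode above 0.03 m or angle between tumbler's own z axis and vertical above 0.6 rad).
It fails at once if the creamer jug is shifted by more than 30 mm or tipped (distance of creamer from where it was at the start of the episode above 0.03 m or angle between creamer's own z axis and vertical above 0.6 rad).
It also fails if it takes over 40 s, if anything falls off the work surface, if the arm or the gripper's body presses on something with over 40 N, if the wrist force passes 120 N, or if a joint passes its speed limit or range.

## Working session

There is one attempt and no reset: what is moved stays moved. The work goes in short steps, Python scripts to look and compute and a shell command to move; the robot and the scene stay as the last step left them, time stands still between calls to the robot, and variables do not carry over. Pictures are saved under pics/ and viewed, and the job is handed in when it is done.

```bash
mkdir -p pics
python3 - <<'E'
from plant import status, optics, job, bot
import cv2
for n in("side","top"):
    cv2.imwrite(f"pics/{n}0.png",optics.get_image(n)[:,:,::-1])
    m=optics.camera_model(n);print(n,m)
print(bot.pinch_z,status.state())
E
```

```text
side {'camera_matrix': array([[492.13157541,   0.        , 326.96999938],
       [  0.        , 492.13157541, 189.86121877],
       [  0.        ,   0.        ,   1.        ]]), 'world_from_camera': array([[ 0.69514224,  0.39857068, -0.59826306, -0.05863337],
       [-0.71873911,  0.36932811, -0.58907626, -0.63366651],
       [-0.01383316,  0.83948685,  0.5432039 ,  0.61653207],
       [ 0.        ,  0.        ,  0.        ,  1.        ]])}
top {'camera_matrix': array([[403.65428196,   0.        , 321.77528046],
       [  0.        , 403.65428196, 198.1690006 ],
       [  0.        ,   0.        ,   1.        ]]), 'world_from_camera': array([[ 0.0277159 ,  0.99331885, -0.11202455,  0.43857096],
       [-0.99932608,  0.03023147,  0.02081921, -0.00551572],
       [ 0.02406678,  0.11137203,  0.99348732,  0.99331407],
       [ 0.        ,  0.        ,  0.        ,  1.        ]])}
-0.0187 {'time': 0.1, 'joint_pos': array([ 1.07741875e+00,  3.00421063e-01,  1.52152637e+00,  1.97413922e-05,
        1.32071062e+00, -6.66042959e-02]), 'dq': array([-0.00035647, -0.00136361, -0.00086171,  0.00091344, -0.00013983,
       -0.00069451]), 'tau': array([ 9.04901262e-04, -5.44384539e+01, -3.62368155e+01, -8.90583760e-05,
        3.09282121e-03, -7.22218556e-05]), 'tcp_pos': array([0.22756337, 0.50047884, 0.23077191]), 'ee_rot': array([-3.14150267e+00,  1.06176218e-03,  1.14401820e+00]), 'ft_force': array([-0.73504587,  0.43555297, -0.2910719 ]), 'ft_torque': array([-0.08768422,  0.01072669,  0.03700805]), 'width': 0.0853734577053476}
```

View pics/side0.png

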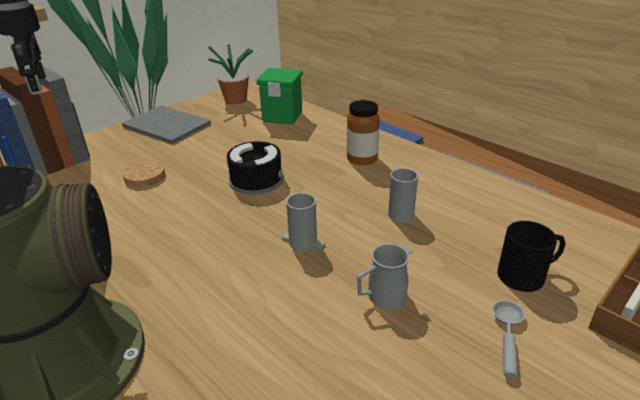

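View pics/top0.png

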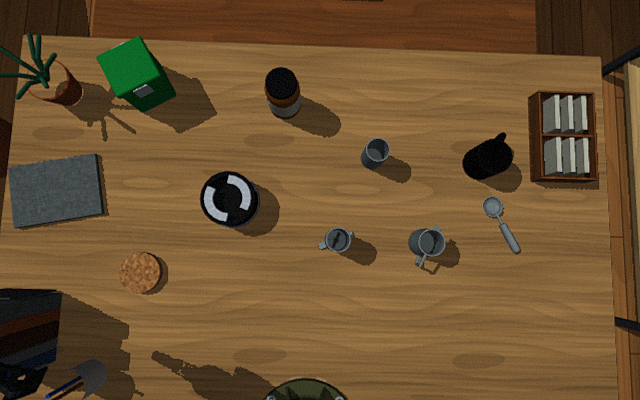

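The cup with ears is at top (338,240) and side (302,225). The grinder is at top (229,198) and side (254,165), with its notches apparently at the upper-left and lower-right of the white rim. I'll zoom in on both.

Run:
```python
import cv2,numpy as np
t=cv2.imread("pics/top0.png");s=cv2.imread("pics/side0.png")
a=cv2.resize(t[165:235,194:264],(400,400),interpolation=cv2.INTER_CUBIC)
b=cv2.resize(t[205:275,303:373],(400,400),interpolation=cv2.INTER_CUBIC)
cv2.imwrite("pics/crop1.png",np.hstack([a,b]))
```

```text
(no output)
```

View pics/crop1.png

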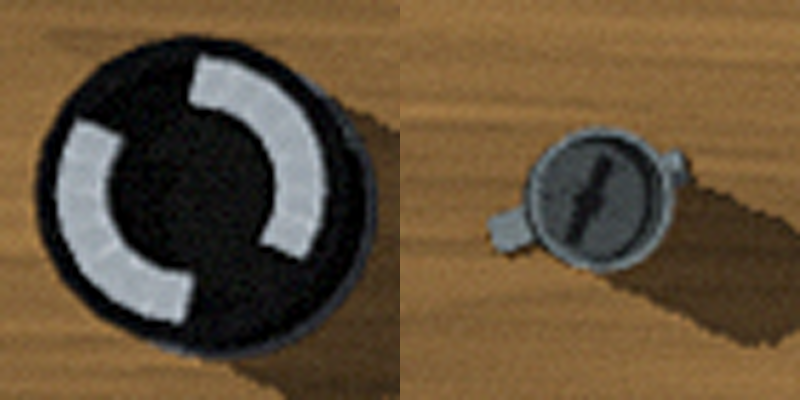

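```bash
cat > h.py <<'E'
import numpy as np,cv2
from plant import optics
def ray(n,uv,z):
    m=optics.camera_model(n);K=m["camera_matrix"];T=m["world_from_camera"]
    uv=np.atleast_2d(uv).astype(float)
    d=np.c_[(uv[:,0]-K[0,2])/K[0,0],-(uv[:,1]-K[1,2])/K[1,1],-np.ones(len(uv))]@T[:3,:3].T
    o=T[:3,3];return (o+d*((z-o[2])/d[:,2])[:,None])
def proj(n,P):
    m=optics.camera_model(n);K=m["camera_matrix"];T=m["world_from_camera"]
    c=(np.atleast_2d(P)-T[:3,3])@T[:3,:3]
    return np.c_[K[0,0]*c[:,0]/-c[:,2]+K[0,2],K[1,1]*-c[:,1]/-c[:,2]+K[1,2]]
E
python3 - <<'E'
from h import *
t=cv2.imread("pics/top0.png");s=cv2.imread("pics/side0.png")
for n,im,(x0,x1,y0,y1) in(("top",t,(194,264,165,235)),("side",s,(222,288,138,195))):
    m=np.zeros(im.shape[:2],np.uint8)
    m[y0:y1,x0:x1]=(im[y0:y1,x0:x1].min(2)>125)
    v,u=np.nonzero(m);P=ray(n,np.c_[u,v],.071)[:,:2]
    c=P.mean(0);w,V=np.linalg.eigh(np.cov(P.T));r=np.linalg.norm(P-c,axis=1)
    print(n,len(u),"grinder",c,"notch deg",np.degrees(np.arctan2(V[1,0],V[0,0]))%180,w,np.percentile(r,[1,99]))
    if n=="top":
        lo=ray(n,np.array([[0,0]])+194,.071)
# cup: low-saturation mask
for n,im,(x0,x1,y0,y1) in(("top",t,(310,366,218,265)),("side",s,(275,333,185,258))):
    h=cv2.cvtColor(im,cv2.COLOR_BGR2HSV)
    m=np.zeros(im.shape[:2],np.uint8)
    m[y0:y1,x0:x1]=((h[y0:y1,x0:x1,1]<75))*255
    k,l,st,ce=cv2.connectedComponentsWithStats(m);i=1+st[1:,4].argmax();m=(l==i).astype(np.uint8)*255
    cv2.imwrite(f"pics/m_{n}.png",cv2.resize(m[y0:y1,x0:x1],None,fx=6,fy=6,interpolation=0))
    print(n,st[i])
E
```

```text
top 648 grinder [0.53688651 0.19235453] notch deg 29.788292159787858 [0.00058482 0.0013895 ] [0.0346943 0.0529066]
side 370 grinder [0.53883827 0.1929956 ] notch deg 29.18535280132599 [0.00063822 0.00136201] [0.0323161  0.05453227]
top [318 227  36  26 589]
side [ 282  192   43   60 1701]
```

Run:
```python
import cv2,numpy as np
a=cv2.imread("pics/m_top.png");b=cv2.imread("pics/m_side.png")
s=cv2.imread("pics/side0.png")[185:258,275:333];s=cv2.resize(s,None,fx=6,fy=6,interpolation=cv2.INTER_CUBIC)
H=b.shape[0];c=np.zeros((H,a.shape[1],3),np.uint8);c[:a.shape[0]]=a
o=np.hstack([c[:, :],s]);print(o.shape,a.shape);cv2.imwrite("pics/crop2.png",o)
```

```text
(438, 684, 3) (282, 336, 3)
```

View pics/crop2.png

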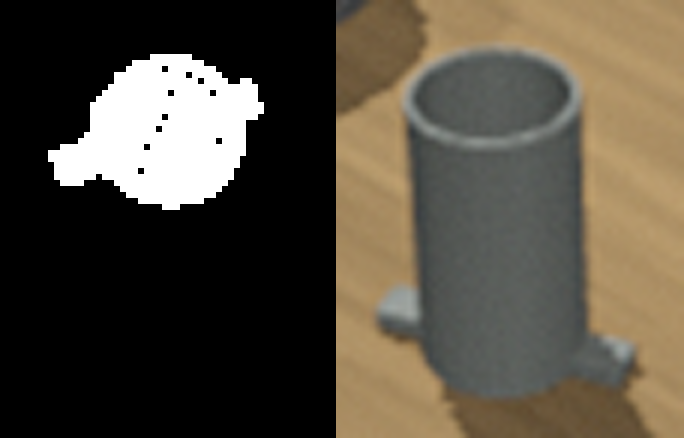

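Run:
```python
from h import *
def cr(p):return [303+(p[0]-400+.5)/5.714-.5,205+(p[1]+.5)/5.714-.5]
print("rim top",ray("top",cr((601,199)),.1))
a=ray("top",cr((493,236)),.006)[0];b=ray("top",cr((687,167)),.006)[0]
print("ears top",a,b,(a+b)/2,np.linalg.norm(a-b),np.degrees(np.arctan2(*(a-b)[1::-1])))
def cs(p):return [275+(p[0]-336+.5)/6-.5,185+(p[1]+.5)/6-.5]
print("rim side",ray("side",cs((494,98)),.1))
a=ray("side",cs((388,303)),.008)[0];b=ray("side",cs((633,352)),.008)[0]
print("ears side",a,b,(a+b)/2,np.linalg.norm(a-b),np.degrees(np.arctan2(*(a-b)[1::-1])))
```

```text
rim top [[ 0.44891565 -0.06201302  0.1       ]]
ears top [ 0.43307271 -0.02236675  0.006     ] [ 0.46463731 -0.10443117  0.006     ] [ 0.44885501 -0.06339896  0.006     ] 0.08792549996905055 111.03834049032669
rim side [[ 0.44978128 -0.06422404  0.1       ]]
ears side [ 0.43270448 -0.02525801  0.008     ] [ 0.47001971 -0.10282675  0.008     ] [ 0.45136209 -0.06404238  0.008     ] 0.0860774959530356 115.6903556882707
```

```bash
python3 -m pendant '[[[0,0,0,-0.5,0.5,0,1],[0,0,0,-1,1,0,1],[0,0,0,-1,1,0,1],[0,0,0,-1,1,0,1],[0,0,0,-1,1,0,1],[0,0,0,-1,1,0,1],[0,0,0,-1,1,0,1],[0,0,0,-1,1,0,1],[0,0,0,-1,1,0,1],[0,0,0,-1,1,0,1],[0,0,0,-1,1,0,1],[0,0,0,-1,1,0,1],[0,0,0,-1,1,0,1],[0,0,0,-1,1,0,1],[0,0,0,-1,1,0,1],[0,0,0,-1,1,0,1],[0,0,0,-1,1,0,1],[0,0,0,-1,1,0,1],[0,0,0,-1,1,0,1],[0,0,0,-1,1,0,1]]]' 60
python3 -m pendant '[[[0,0,0,-0.8,0.9,0,1],[0,0,0,-0.5,0.8,0,1],[0,0,0,-0.26,0.55,0,1],[0,0,0,0,0,0,1],[0,0,0,0,0,0,1],[0,0,0,0,0,0,1]]]'
```

```text
time: 1.77
tcp_pos: [0.4214, -0.0172, 0.2312]
ee_rot: [-3.141, 0.0, 1.144]
ft_force: [-0.6, 0.3, 0.7]
width: 0.0855
time: 2.27
tcp_pos: [0.4489, -0.0621, 0.2311]
ee_rot: [-3.141, -0.0, 1.145]
ft_force: [-0.6, 0.1, 0.2]
width: 0.0853
```

```bash
python3 -m pendant '[[[0,0,0,0,0,0.6,1],[0,0,0,0,0,1,1],[0,0,0,0,0,1,1],[0,0,0,0,0,1,1],[0,0,0,0,0,1,1],[0,0,0,0,0,1,1],[0,0,0,0,0,0.6,1],[0,0,0,0,0,0,1],[0,0,0,0,0,0,1]]]'
python3 - <<'E'
from h import *
o=[cv2.resize(cv2.cvtColor(optics.get_image(n),cv2.COLOR_RGB2BGR)[y:y+130,x:x+130],(400,400)) for n,x,y in(("side",240,130),("top",275,175))]
cv2.imwrite("pics/a1.png",np.hstack(o))
E
```

```text
time: 3.02
tcp_pos: [0.4491, -0.0621, 0.1075]
ee_rot: [-3.141, 0.0, 1.145]
ft_force: [-0.2, 0.1, 0.7]
width: 0.0854
```

View pics/a1.png

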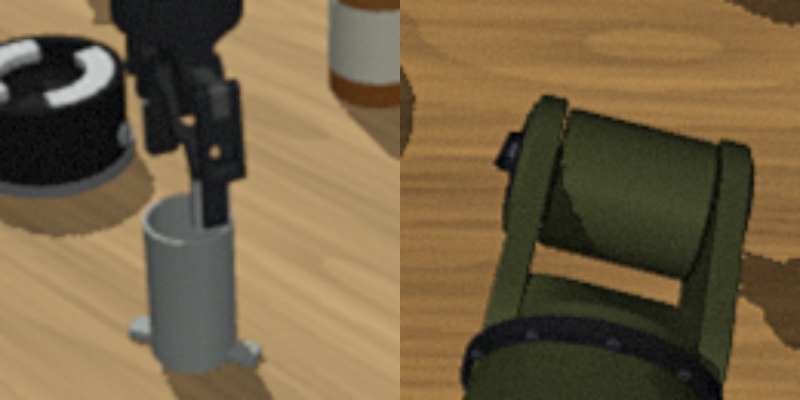

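Run:
```python
from h import *
u=np.array([.412,.911,0]);c=np.array([.4491,-.0621,.1205])
for s in(-.0427,-.057,.0427,.057):
    p=(proj("side",c+u*s)[0]-[240,130])/.325;print(s,p)
print((proj("side",[.449,-.063,.1])[0]-[240,130])/.325)
```

```text
-0.0427 [206.66604054 226.21912767]
-0.057 [215.09617528 239.29270643]
0.0427 [160.48799087 154.60551909]
0.057 [153.38808613 143.59488086]
[185.11719571 217.96432748]
```

In the side crop the near finger is at (215,225) and the cup rim centre at (189,219). Both match the predicted positions, so the fingers straddle the cup. I'll go down and grip.

```bash
python3 -m pendant '[[[0,0,0,0,0,0.7,1],[0,0,0,0,0,0.8,1],[0,0,0,0,0,0.8,1],[0,0,0,0,0,0.4,1],[0,0,0,0,0,0,1],[0,0,0,0,0,0,1]]]'
python3 -m pendant '[[[0,0,0,0,0,0,0.3],[0,0,0,0,0,0,0.3],[0,0,0,0,0,0,0.3],[0,0,0,0,0,0,0.3],[0,0,0,0,0,0,0.3],[0,0,0,0,0,0,0.3],[0,0,0,0,0,0,0.3],[0,0,0,0,0,0,0.3]]]' 60
```

```text
time: 3.62
tcp_pos: [0.4496, -0.0628, 0.054]
ee_rot: [3.141, -0.0, 1.144]
ft_force: [0.5, -0.2, 1.4]
width: 0.0855
time: 4.28
tcp_pos: [0.4499, -0.0629, 0.0545]
ee_rot: [3.14, -0.0, 1.144]
ft_force: [-2.1, 1.8, 9.3]
width: 0.0553
```

```bash
python3 -m pendant '[[[0,0,0,0,0,-0.4,0.3],[0,0,0,0,0,-0.8,0.3],[0,0,0,0,0,-1,0.3],[0,0,0,0,0,-1,0.3],[0,0,0,0,0,-1,0.3],[0,0,0,0,0,-1,0.3],[0,0,0,0,0,-0.8,0.3],[0,0,0,0,0,-0.5,0.3],[0,0,0,0,0,0,0.3],[0,0,0,0,0,0,0.3]]]'
python3 - <<'E'
from h import *
i=cv2.cvtColor(optics.get_image("side"),cv2.COLOR_RGB2BGR)
cv2.imwrite("pics/a2.png",cv2.resize(i[80:260,220:420],None,fx=3,fy=3,interpolation=2))
E
```

```text
time: 5.12
tcp_pos: [0.4492, -0.0628, 0.1832]
ee_rot: [3.141, -0.0, 1.144]
ft_force: [-0.2, -0.6, -2.2]
width: 0.0551
```

View pics/a2.png

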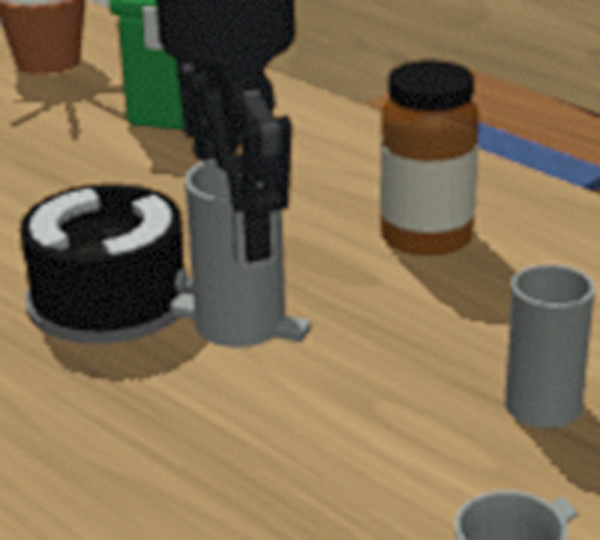

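Run:
```python
from h import *
f=lambda p:[220+p[0]/3,80+p[1]/3]
a=ray("side",f((176,303)),.135)[0];b=ray("side",f((308,326)),.135)[0]
print(a,b,(a+b)/2,np.linalg.norm(a-b),np.degrees(np.arctan2(*(a-b)[1::-1])))
y=1.144;d=np.array([.5375-.4492,.1926+.0628]);print(d@[np.cos(y),np.sin(y)]/.02,d@[np.sin(y),-np.cos(y)]/.02)
```

```text
[ 0.43247943 -0.02456745  0.135     ] [ 0.46927387 -0.10299528  0.135     ] [ 0.45087665 -0.06378137  0.135     ] 0.08662999195604869 115.13363528448663
13.452106150713009 -1.2672667872035548
```

```bash
python3 -m pendant '[[[0,0,0,0.5,0,0,0.3],[0,0,0,0.9,-0.1,0,0.3],[0,0,0,1,-0.1,0,0.3],[0,0,0,1,-0.1,0,0.3],[0,0,0,1,-0.1,0,0.3],[0,0,0,1,-0.1,0,0.3],[0,0,0,1,-0.1,0,0.3],[0,0,0,1,-0.1,0,0.3],[0,0,0,1,-0.1,0,0.3],[0,0,0,1,-0.1,0,0.3],[0,0,0,1,-0.1,0,0.3],[0,0,0,1,-0.1,0,0.3],[0,0,0,1,-0.1,0,0.3],[0,0,0,0.7,-0.07,0,0.3],[0,0,0,0.35,0,0,0.3],[0,0,0,0,0,0,0.3]]]'
python3 -m pendant '[[[0,0,0.5,0,0,0,0.3],[0,0,1,0,0,0,0.3],[0,0,1,0,0,0,0.3],[0,0,1,0,0,0,0.3],[0,0,1,0,0,0,0.3],[0,0,1,0,0,0,0.3],[0,0,1,0,0,0,0.3],[0,0,1,0,0,0,0.3],[0,0,1,0,0,0,0.3],[0,0,1,0,0,0,0.3],[0,0,1,0,0,0,0.3],[0,0,1,0,0,0,0.3],[0,0,1,0,0,0,0.3],[0,0,1,0,0,0,0.3],[0,0,1,0,0,0,0.3],[0,0,1,0,0,0,0.3],[0,0,1,0,0,0,0.3],[0,0,1,0,0,0,0.3],[0,0,1,0,0,0,0.3],[0,0,1,0,0,0,0.3]]]'
python3 -m pendant '[[[0,0,0.9,0,0,0,0.3],[0,0,0.5,0,0,0,0.3],[0,0,0,0,0,0,0.3],[0,0,0,0,0,0,0.3],[0,0,0,0,0,0,0.3]]]'
python3 - <<'E'
from h import *
i=cv2.cvtColor(optics.get_image("side"),cv2.COLOR_RGB2BGR)
cv2.imwrite("pics/a3.png",cv2.resize(i[60:200,180:330],None,fx=4,fy=4,interpolation=2))
E
```

```text
time: 6.5
tcp_pos: [0.5374, 0.1939, 0.1821]
ee_rot: [-3.14, 0.001, 1.145]
ft_force: [-0.0, -0.6, -2.1]
width: 0.055
time: 8.17
tcp_pos: [0.5372, 0.1918, 0.1828]
ee_rot: [3.141, 0.001, -0.222]
ft_force: [-1.5, 0.3, -0.5]
width: 0.0553
time: 8.58
tcp_pos: [0.5374, 0.1922, 0.1831]
ee_rot: [3.141, 0.0, -0.314]
ft_force: [0.1, -0.7, -1.6]
width: 0.0549
```

View pics/a3.png

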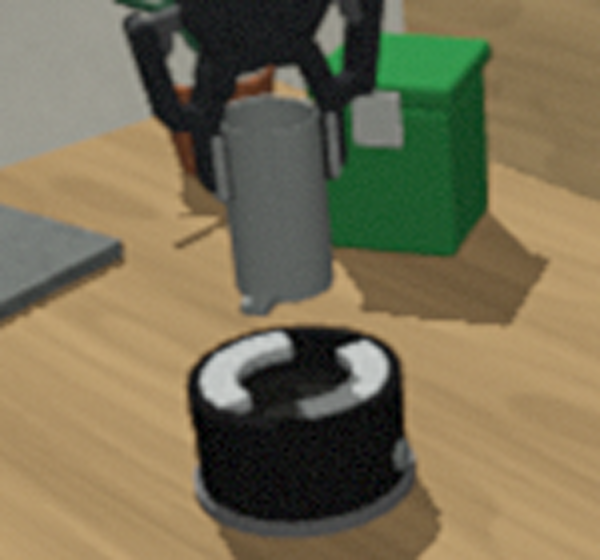

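Run:
```python
from h import *
for a in(20,30,40):
  r=np.radians(a);u=np.array([np.cos(r),np.sin(r),0]);v=np.array([-u[1],u[0],0])
  for z in(.129,.137):
    print(a,z,[((proj("side",np.array([.5374,.1922,z])-.044*u+s*v)[0]-[180,60])*4).round(0) for s in(-.008,.008)])
r=np.radians(29.5);u=np.array([np.cos(r),np.sin(r),0]);v=np.array([-u[1],u[0],0])
```

```text
20 0.129 [array([251., 318.]), array([226., 313.])]
20 0.137 [array([250., 305.]), array([225., 300.])]
30 0.129 [array([265., 319.]), array([238., 316.])]
30 0.137 [array([264., 306.]), array([236., 303.])]
40 0.129 [array([280., 319.]), array([251., 318.])]
40 0.137 [array([278., 305.]), array([249., 305.])]
```

Run:
```python
import cv2
i=cv2.imread("pics/a3.png")[240:440,170:410];cv2.imwrite("pics/a4.png",cv2.resize(i,None,fx=3,fy=3,interpolation=2))
```

```text
(no output)
```

View pics/a4.png

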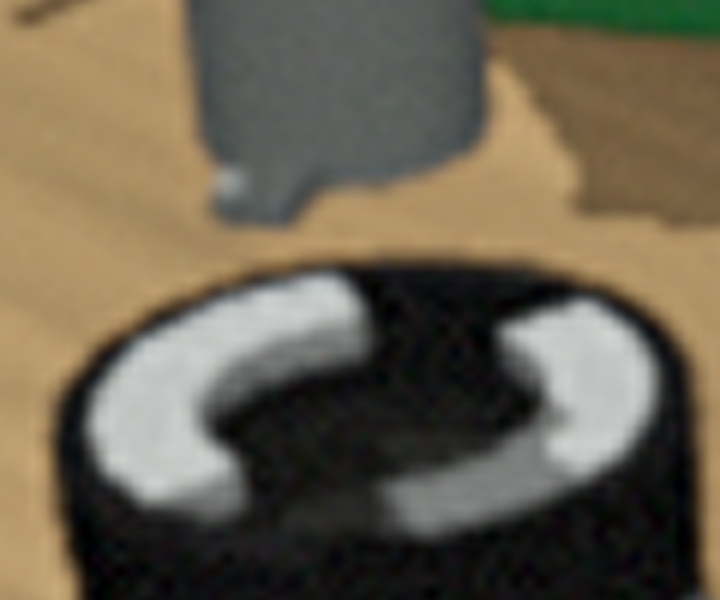

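```bash
python3 -m pendant '[[[0,0,0.5,0,0,0.4,0.3],[0,0,0,0,0,0.8,0.3],[0,0,0,0,0,0.7,0.3],[0,0,0,0,0,0.4,0.3],[0,0,0,0,0,0.2,0.3],[0,0,0,0,0,0,0.3],[0,0,0,0,0,0,0.3]]]'
python3 - <<'E'
from h import *
i=cv2.cvtColor(optics.get_image("side"),cv2.COLOR_RGB2BGR)
cv2.imwrite("pics/a5.png",cv2.resize(i[100:200,200:310],None,fx=5,fy=5,interpolation=2))
E
```

```text
time: 9.22
tcp_pos: [0.5378, 0.1926, 0.1338]
ee_rot: [-3.141, -0.0, -0.35]
ft_force: [-0.3, -0.2, -0.2]
width: 0.0549
```

View pics/a5.png

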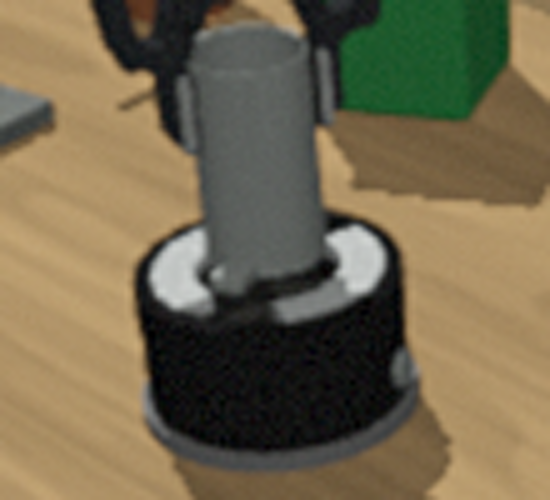

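The near ear, at crop (235,285), is over its notch, which spans about 215–275. I'll go down slowly and watch the force.

```bash
python3 -m pendant '[[[0,0,0,0,0,0.25,0.3],[0,0,0,0,0,0.25,0.3],[0,0,0,0,0,0.25,0.3],[0,0,0,0,0,0.25,0.3],[0,0,0,0,0,0,0.3]]]'
```

```text
time: 9.68
tcp_pos: [0.537, 0.1924, 0.1119]
ee_rot: [3.14, 0.002, -0.35]
ft_force: [0.6, 0.1, -2.0]
width: 0.0552
```

Run:
```python
from plant import status
s=status.state();print(s["tcp_pos"],s["ft_force"],s["ft_torque"])
```

```text
[0.53701342 0.19238635 0.11191233] [ 0.55665666  0.12032677 -1.96752554] [-0.00113656 -0.02658712  0.0002673 ]
```

```bash
python3 -m pendant '[[[0,0,0,0,0,0.2,0.3],[0,0,0,0,0,0.2,0.3],[0,0,0,0,0,0.15,0.3],[0,0,0,0,0,0,0.3],[0,0,0,0,0,0,0.3]]]'
```

```text
time: 10.1
tcp_pos: [0.5375, 0.1925, 0.1021]
ee_rot: [3.141, 0.0, -0.35]
ft_force: [-0.6, 0.3, -1.1]
width: 0.0551
```

```bash
python3 -m pendant '[[[0,0,0,0,0,0.07,0.3],[0,0,0,0,0,0,0.3],[0,0,-0.5,0,0,0,0.3],[0,0,-1,0,0,0,0.3],[0,0,-1,0,0,0,0.3],[0,0,-1,0,0,0,0.3],[0,0,0,0,0,0,0.3],[0,0,0,0,0,0,0.3]]]'
```

```text
time: 10.77
tcp_pos: [0.5376, 0.1926, 0.101]
ee_rot: [-3.142, -0.0, -0.108]
ft_force: [-0.1, 0.7, -0.9]
width: 0.0553
```

```bash
python3 -m pendant '[[[0,0,-0.5,0,0,0,0.3],[0,0,-1,0,0,0,0.3],[0,0,-1,0,0,0,0.3],[0,0,-1,0,0,0,0.3],[0,0,-1,0,0,0,0.3],[0,0,-1,0,0,0,0.3],[0,0,-1,0,0,0,0.3],[0,0,-1,0,0,0,0.3],[0,0,-1,0,0,0,0.3],[0,0,-1,0,0,0,0.3],[0,0,-1,0,0,0,0.3],[0,0,-1,0,0,0,0.3],[0,0,-1,0,0,0,0.3],[0,0,-1,0,0,0,0.3],[0,0,-1,0,0,0,0.3],[0,0,-1,0,0,0,0.3],[0,0,-1,0,0,0,0.3],[0,0,-1,0,0,0,0.3],[0,0,-1,0,0,0,0.3],[0,0,-0.5,0,0,0,0.3]]]'
python3 -m pendant '[[[0,0,0,0,0,0.05,0.3],[0,0,0,0,0,0,0.3],[0,0,0,0,0,0,0.3]]]'
```

```text
time: 12.43
tcp_pos: [0.5375, 0.1926, 0.1009]
ee_rot: [3.142, -0.0, 1.222]
ft_force: [0.8, 0.5, -1.7]
width: 0.0552
time: 12.68
tcp_pos: [0.5375, 0.1926, 0.0998]
ee_rot: [-3.142, 0.0, 1.218]
ft_force: [-0.0, -0.4, -2.6]
width: 0.0552
```

```bash
python3 -m pendant '[[[0,0,0,0,0,0,1],[0,0,0,0,0,0,1],[0,0,0,0,0,0,1],[0,0,0,0,0,0,1],[0,0,0,0,0,0,1],[0,0,0,0,0,0,1],[0,0,0,0,0,0,1],[0,0,0,0,0,0,1]]]'
python3 -m pendant '[[[0,0,0,0,0,-0.4,1],[0,0,0,0,0,-0.8,1],[0,0,0,0,0,-1,1],[0,0,0,0,0,-1,1],[0,0,0,0,0,-1,1],[0,0,0,0,0,-1,1],[0,0,0,0,0,-1,1],[0,0,0,0,0,-0.5,1],[0,0,0,0,0,0,1]]]'
python3 -m pendant '[[[0,0,0,-0.5,-0.5,0,1],[0,0,0,-0.8,-0.8,0,1],[0,0,0,-1,-1,0,1],[0,0,0,-1,-1,0,1],[0,0,0,-1,-1,0,1],[0,0,0,-1,-1,0,1],[0,0,0,-1,-1,0,1],[0,0,0,-1,-1,0,1],[0,0,0,-0.5,-0.5,0,1],[0,0,0,0,0,0,1],[0,0,0,0,0,0,1]]]'
python3 - <<'E'
from h import *
a=cv2.cvtColor(optics.get_image("side"),cv2.COLOR_RGB2BGR);b=cv2.cvtColor(optics.get_image("top"),cv2.COLOR_RGB2BGR)
cv2.imwrite("pics/top9.png",b);cv2.imwrite("pics/side9.png",a)
cv2.imwrite("pics/a6.png",np.hstack([cv2.resize(a[110:210,200:300],(400,400)),cv2.resize(b[150:250,180:280],(400,400))]))
E
```

```text
time: 13.35
tcp_pos: [0.5375, 0.1926, 0.0999]
ee_rot: [3.142, -0.0, 1.221]
ft_force: [0.3, 0.1, 1.0]
width: 0.0859
time: 14.1
tcp_pos: [0.5382, 0.1927, 0.2365]
ee_rot: [3.138, -0.002, 1.221]
ft_force: [0.2, -0.1, 0.1]
width: 0.0854
time: 15.02
tcp_pos: [0.3374, 0.0994, 0.2336]
ee_rot: [3.141, -0.0, 1.22]
ft_force: [0.4, -0.7, 0.1]
width: 0.0851
```

View pics/a6.png

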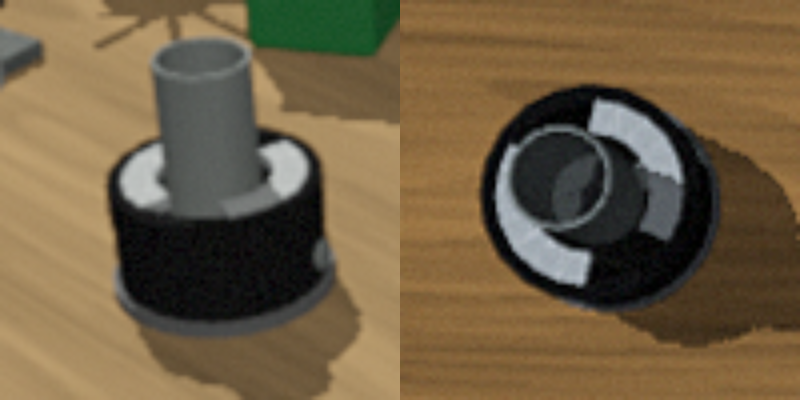

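View pics/top9.png

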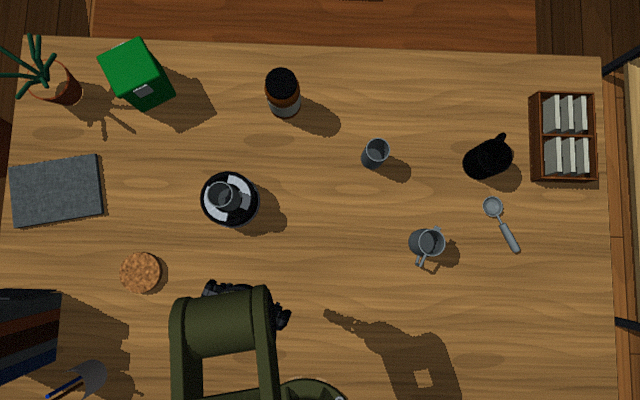

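Run:
```python
from h import *
from plant import job
a=ray("top",[220.1,194.0],.145)[0];b=ray("side",[250.1,124.6],.145)[0];print(a,b)
if all(np.hypot(*(p[:2]-[.5375,.1926]))<.009 for p in(a,b)): print(job.hand_in())
```

```text
[0.53654046 0.19093773 0.145     ] [0.53669406 0.18965935 0.145     ]
the job is handed in; nothing more can be done
None
```

The grinding cup is back on the grinder base and the job is handed in; no verdict was reported.

- **What I did:** I gripped the cup near its top and turned it about 85° so its ears lined up with the notches. I lowered it straight in with almost no contact force, down to about 0.5 mm above the chamber floor by the tool height. Then I turned it 90°, let go and moved the arm clear, about 15 s in all.
- **Position:** The final pictures show the cup upright. Taking its rim to be at the fully seated height, both views put it 2–3 mm from the base's centre. They agree with each other to about 1 mm.
- **Ears:** No ears are visible in the notches. I could not see them under the rim, so the locked angle comes from the measured 90° turn of the gripper.
- **Bystanders:** By eye, the tumbler and creamer appear in the same place in the top picture as at the start.
- **Disagreement between views:** The top and side views differed by about 4° on the cup's starting ear angle. I used the middle value and then corrected by 2° from a close side view before inserting.

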